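# Close the table caddy's drawer and lift the caddy level

## Robot

A 7-joint arm with a two-finger parallel gripper is mounted at the origin on a cart in front of the work surface, level with it; the furniture and walls round the work are solid. World frame = base frame: x ahead of the robot, y to its left, z up, the work surface at z = 0. Lengths are in m, angles in rad, forces in N, time in s.
With the tool pointing down it reaches from about 0.425 to 0.875 m from the base axis. Payload 4.7 kg.
Tool frame: the origin (TCP) lies between the finger pads, 19 mm behind the fingertips; this is the grasp point; z points along the fingers, y is the line along which they close (so a half turn about z gives the same grasp; the last joint's range is limited). The gripper opens to 85 mm and grips with 20 to 120 N. Pads are 22 mm wide; open, the fingers measure 114 mm over their backs; the gripper's body (76 mm by 85 mm) begins 54 mm behind the grasp point. The pads swing forward as they close: fully open they stand 13 mm farther back than shut.
Start: joints at [1.236, 0.321, -0.07, 1.45, 0.023, 1.371, -0.057], TCP at [0.222, -0.611, 0.25] pointing down, gripper open.
Joint ranges: [-2.86, 2.86], [-0.3, 2.09], [-1.38, 1.24], [0.06, 2.45], [-1.56, 4.7], [0.09, 2.05], [-2.69, 2.69]. Speed limits (rad/s): [2.57, 2.57, 3.14, 3.14, 3.14, 3.14, 3.14].

## Interface

Orientations are given as a unit quaternion [x, y, z, w].
In Python, from workcell import arm, viewer, order gives the robot as it stands.
- The arm moves only by the tool apply_moves, never from a script. Its argument "increments" is a list of rows, each a list of 7 numbers: the turn, a rotation vector about the tool's x, y, z in rad, then the shift along the tool's x, y, z in mm, then the finger opening in mm, from 0 to 85.4. In form: [[wx, wy, wz, x, y, z, jaw], ...]. A call has 1 to 10 rows; each row is the pose to reach, as a shift and turn from the pose commanded when the call began, along the tool's axes at that moment; what a row does not reach only later rows make up. A row lasts 1/10 s, in which the tool goes at most 50 mm and 8.59 degrees, less where a joint would pass 70% of its speed; a pose out of reach is approached as far as the arm can. A call with a gripper value outside its range is refused whole. The fingers move at their own pace and stop on an object; "newtons" is the grip in N (left out, the last holds). Time passes only in rows, so rows that repeat a pose let the fingers close. It gives the time, the measured TCP pose, the force, the opening and the grip force at its end, in the units of the state.
- arm.get_obs(): the state, without advancing time (a new reading comes with each control period).
- viewer.camera(name): name is "side" or "top"; returns the picture (420x560x3 uint8, red, green, blue); there is no depth.
- viewer.camera_params(name): a dict with "camera_matrix" (3x3 intrinsics, pixels), "distortion" ([k1, k2, p1, p2, k3] as OpenCV has them; the pictures are not rectified), "extrinsics" (4x4, takes a point from camera to world coordinates). Camera axes: x right, y down, z forward; pixel columns grow to the right and rows downward; lengths in m; the calibration is good to about 2 mm. A picture is of the moment at which its call begins. camera_params takes no time and is no camera call.
- order.sign_off(): hands the job in; it is judged then, once.
Trained networks look in the newest picture that a camera, given by its name, has taken for a name from the list of things; names that differ only in an ending like _2 or _b are one class to them, and where a whole thing is asked for, a point or a joint stands for the part that bears it (a point fixed in the world has none). Each returns a list of dicts, best first, with "conf" (0 to 1); they miss things now and then, are a little off and sometimes report something else, mostly with a low value. They report only what shows in the picture. A call takes as long as a camera call.
- viewer.look_for(camera, name): "location" ([column, row] in pixels, amid what is visible of it).
- viewer.place_of(camera, name): "location" ([column, row] in pixels: a listed point, or the origin of a listed thing).
The state is a dict: "clock": time; "qpos": joint angles; "qvel": joint speeds; "effort": joint torques, N m; "tool_pos": TCP position; "tcp_rot": TCP orientation; "contact_force": force on the tool from outside, world axes, zero at the start; "moment": the same for the moment, N m; "gripper_width": finger opening in m; "grip_force": force on a finger pad.
Only numpy, scipy, OpenCV 4.12 (cv2) and the standard library are available. Lean on these libraries where they do the work, as an engineer would, in place of code of your own. Each camera call takes 0.05 s, during which the arm holds its last target. There are 200 camera calls.

## Task

The wooden table caddy is about to be carried to the table, but its drawer has been left open. Push the drawer fully shut while the caddy stands on the worktop; then take the caddy by its handle and lift it about 10 cm clear of the worktop, level, with the spice jar and the salt shaker still standing in their wells, and leave the other things on the worktop alone. Finish while holding the caddy steady in the air: do not put it down or let go.

Things in the scene. Friction and masses are not known exactly. Their poses are not given: they have to be found in the camera images.
- caddy: loose wooden caddy, 120 (x) x 220 (y) x 176 mm, about 0.8 kg with drawer and jars. Origin: centre of its underside, z up. The drawer in its base opens towards local -x. The deck, 63 mm up, has two round wells (48 mm wide, 12 deep) 75 mm either side of the middle along y, the handle between. A wall cabinet hangs 0.43 m above the worktop, beyond about x = 0.55 m where y < 0.27 m
- handle_mid (a point): middle of the handle's flat-sided wooden bar, 165 mm above the caddy's underside; the bar is 14 mm thick (caddy local x), 22 mm high, 94 mm long (caddy local y), on two posts 70 mm apart inside, with 91 mm free between deck and bar. The jars stand at least 50 mm to either side of this point, their tops at most 156 mm above the underside. Axes as the caddy's
- caddy_drawer (a joint): the drawer's opening in m: 0 fully shut, grows as it slides out towards caddy local -x, at most 0.065; about 1 N of friction, stays where it is left, no catch. Its front panel is 218 mm wide, 6 to 44 mm above the worktop; shut, its outer face is 70 mm from the caddy's middle
- drawer_lip (a point): middle of the outer edge of the drawer's steel pull lip, moving with the drawer: 83 mm from the caddy's middle when shut. The lip is 50 mm wide, 5 mm thick, stands 13 mm out from the panel, 38 mm above the worktop. Pushing it towards caddy local +x shuts the drawer; a push under about 4 N does not slide the caddy. Axes as the caddy's
- well_left (a point): centre of the floor of the well on the caddy's local +y side, 51 mm above the underside; axes as the caddy's
- well_right (a point): centre of the floor of the well on the caddy's local -y side, 51 mm above the underside; axes as the caddy's
- spice_jar: spice jar with dark cap, 41 mm across, 105 mm high, about 0.1 kg, loose, standing in one of the wells (either). Origin: centre of its underside
- salt: glass salt shaker with grey cap, 44 mm across, 90 mm high, about 0.1 kg, loose, standing in the other well. Origin: centre of its underside
- cup: mug, 81 x 113 x 88 mm, bystander on the right. Origin: centre of its underside
- tin: food tin, 57 mm across, 72 mm high, bystander at the back left. Origin: centre of its underside
- fruit_lime: lime, 52 x 43 x 42 mm, bystander at the left. Origin: its underside as built
- fruit_lemon: lemon, 77 x 51 x 52 mm, bystander at the left. Origin: its underside as built
- veg_onion: onion, 82 mm across, 94 mm high, bystander on the right. Origin: centre of its underside
- spoon: wooden spoon, 311 mm long, 44 mm wide, 14 mm high, lying on the right, bystander. Origin: centre of its underside

How it is judged:
On the way, in this order (a step that is already met when the one before it is completed fails the run):
1. the drawer is shut (within 4 mm) with the caddy standing on the worktop (value of joint caddy_drawer below 0.004 m and height (world z) of caddy below 0.01 m), for 0.2 s.
2. the caddy is lifted clear of the worktop, level, by the handle (height (world z) of caddy above 0.06 m and angle between caddy's own z axis and vertical below 0.12 rad and contact force between the fingers and caddy above 2 N), for 0.2 s.
At the end, for the whole second after the job is handed in: the fingers hold the caddy by its handle (TCP within 50 mm of the bar's middle), its underside 60 to 160 mm above the worktop, tilted less than 0.12 rad, still (under 0.02 m/s and 0.1 rad/s), resting on nothing else, drawer shut within 6 mm, both jars in their wells (within 12 mm) (all of step 2 and height (world z) of caddy below 0.16 m and linear speed of caddy below 0.02 m/s and angular speed of caddy below 0.1 rad/s and value of joint caddy_drawer below 0.006 m and distance between the grasp point and handle_mid below 0.05 m and ((horizontal distance between spice_jar and well_left below 0.012 m and z of spice_jar in the frame of well_left below 0.012 m) or (horizontal distance between spice_jar and well_right below 0.012 m and z of spice_jar in the frame of well_right below 0.012 m)) and ((horizontal distance between salt and well_left below 0.012 m and z of salt in the frame of well_left below 0.012 m) or (horizontal distance between salt and well_right below 0.012 m and z of salt in the frame of well_right below 0.012 m)) and contact force between caddy and cup below 0.2 N and contact force between caddy and tin below 0.2 N and contact force between caddy and fruit_lime below 0.2 N and contact force between caddy and fruit_lemon below 0.2 N and contact force between caddy and veg_onion below 0.2 N and contact force between caddy and spoon below 0.2 N); the arm keeps its last pose, push and grip.
It fails at once if a jar in the caddy or the caddy itself is tipped by more than 0.35 rad (angle between any of caddy, spice_jar, salt's own z axis and vertical above 0.35 rad).
It fails at once if a bystander is moved by more than 30 mm (distance of any of cup, tin, fruit_lime, fruit_lemon, veg_onion, spoon from where it was at the start of the episode above 0.03 m).
It also fails if it takes over 51 s, if anything falls off the work surface, if the arm or the gripper's body presses on something with over 40 N, if the wrist force passes 120 N, or if a joint passes its speed limit or range.

## Working session

There is one attempt and no reset: what is moved stays moved. The work goes in short steps, Python scripts to look and compute and a tool call to move; the robot and the scene stay as the last step left them, time stands still between calls to the robot, and variables do not carry over. Pictures are saved under pics/ and viewed, at most 10 in all, crops included, and the job is handed in when it is done.

Besides the shell and the picture viewer there is one more tool, called after "Request:" as name(argument=value, ...) on one line, values as JSON. apply_moves: Moves the arm, as the interface text tells. Its arguments: {"type":"object","properties":{"increments":{"type":"array"},"newtons":{"type":"number"}},"required":["increments"]}

```bash
mkdir -p pics
cat > h.py <<'E'
import numpy as np, cv2
from workcell import arm, viewer, order
from scipy.spatial.transform import Rotation as R
def ray(cam,px):
    p=viewer.camera_params(cam);K=np.array(p["camera_matrix"],float);d=np.array(p["distortion"],float);E=np.array(p["extrinsics"])
    u=cv2.undistortPoints(np.array([[px]],float),K,d)[0,0]
    v=E[:3,:3]@np.array([u[0],u[1],1]);return E[:3,3],v
def onz(cam,px,z):
    o,v=ray(cam,px);return o+v*(z-o[2])/v[2]
def proj(cam,P):
    p=viewer.camera_params(cam);K=np.array(p["camera_matrix"],float);d=np.array(p["distortion"],float);E=np.linalg.inv(np.array(p["extrinsics"]))
    return cv2.projectPoints(np.array(P,float).reshape(-1,3),cv2.Rodrigues(E[:3,:3])[0],E[:3,3],K,d)[0][:,0]
E
python3 - <<'E'
from h import *
np.set_printoptions(precision=4,suppress=True)
for c in("side","top"):
    cv2.imwrite(f"pics/{c}0.png",viewer.camera(c)[...,::-1])
    print(c,np.array(viewer.camera_params(c)["extrinsics"])[:3,3])
    for n,z in(("caddy",0),("handle_mid",.165),("drawer_lip",.038),("well_left",.051),("well_right",.051),("spice_jar",.051),("salt",.051),("cup",0),("tin",0),("fruit_lime",0),("fruit_lemon",0),("veg_onion",0),("spoon",0)):
        for r in viewer.place_of(c,n)[:2]: print(n,round(r["conf"],2),np.round(r["location"]),onz(c,r["location"],z))
o=arm.get_obs();print(o)
E
```

```text
side [ 0.4617 -1.1949  1.0683]
caddy 0.61 [272. 233.] [0.4819 0.1042 0.    ]
handle_mid 0.68 [270. 192.] [0.4835 0.1387 0.165 ]
drawer_lip 0.98 [261. 242.] [0.4414 0.0052 0.038 ]
well_left 0.6 [252. 218.] [0.4117 0.137  0.051 ]
well_right 0.94 [290. 225.] [0.5517 0.0842 0.051 ]
well_right 0.45 [250. 218.] [0.401  0.1365 0.051 ]
spice_jar 0.86 [251. 220.] [0.4059 0.1249 0.051 ]
salt 0.75 [288. 226.] [0.5438 0.0793 0.051 ]
cup 0.79 [287. 310.] [ 0.516  -0.2808  0.    ]
cup 0.67 [288. 228.] [0.5458 0.1295 0.    ]
fruit_lime 0.49 [304. 186.] [0.6387 0.4228 0.    ]
fruit_lemon 0.45 [280. 174.] [0.5384 0.5305 0.    ]
veg_onion 0.83 [306. 346.] [ 0.5614 -0.419   0.    ]
veg_onion 0.38 [252. 220.] [0.4063 0.1908 0.    ]
spoon 0.59 [263. 339.] [ 0.4367 -0.3877  0.    ]
top [0.3515 0.0669 1.3881]
caddy 0.79 [260. 241.] [0.4702 0.1239 0.    ]
handle_mid 0.87 [264. 232.] [0.4808 0.1063 0.165 ]
handle_mid 0.48 [262. 242.] [0.4515 0.1091 0.165 ]
drawer_lip 0.9 [297. 251.] [0.4328 0.0058 0.038 ]
well_left 0.79 [249. 264.] [0.3943 0.1538 0.051 ]
well_right 0.67 [264. 229.] [0.5023 0.1088 0.051 ]
wel
[... 403 characters left out ...]
] [ 0.5349 -0.414   0.    ]
veg_onion 0.52 [262. 240.] [0.4728 0.1161 0.    ]
spoon 0.86 [420. 252.] [ 0.4304 -0.396   0.    ]
spoon 0.45 [264. 230.] [0.5044 0.1104 0.    ]
{'clock': 1.4, 'qpos': array([ 1.2361,  0.321 , -0.0701,  1.4505,  0.0226,  1.3708, -0.0569]), 'qvel': array([ 0.0027,  0.0008, -0.0004,  0.0005, -0.0017, -0.    , -0.0017]), 'effort': array([ -0.0001, -49.339 ,  -0.3815, -31.4569,   0.0132,   0.0015,
         0.    ]), 'tool_pos': array([ 0.2221, -0.6109,  0.2501]), 'tcp_rot': array([ 0.9848,  0.1735, -0.    ,  0.    ]), 'contact_force': array([0.4894, 0.788 , 0.1989]), 'moment': array([-0.0164,  0.0329,  0.0023]), 'grip_force': 0.0, 'gripper_width': 0.08523907115618798}
```

Run:
```python
import cv2,numpy as np
a=cv2.imread("pics/side0.png")[120:400,130:430];b=cv2.imread("pics/top0.png")[130:410,110:460]
cv2.imwrite("pics/a.png",cv2.resize(a,None,fx=2,fy=2,interpolation=2));cv2.imwrite("pics/b.png",cv2.resize(b,None,fx=2,fy=2,interpolation=2))
```

```text
(no output)
```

View pics/a.png

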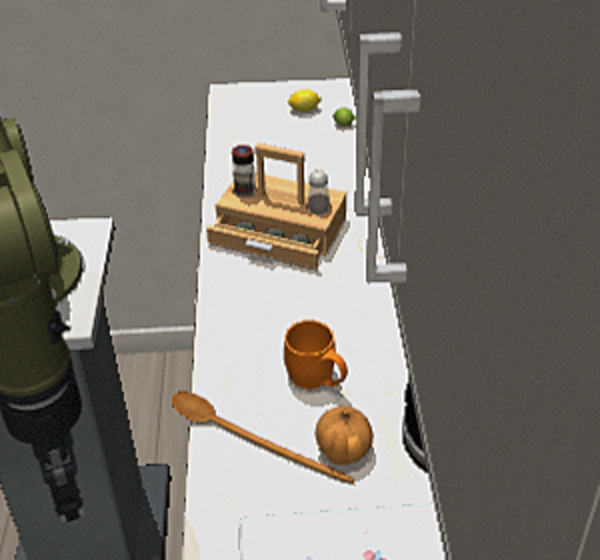

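View pics/b.png

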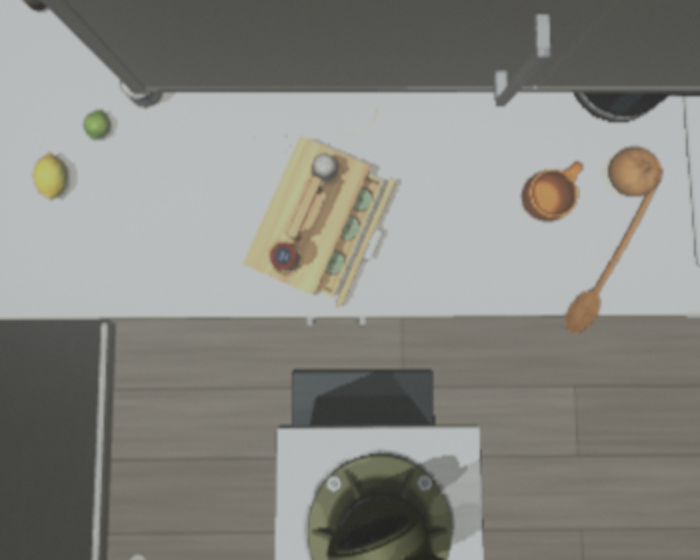

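```bash
cat > fit.py <<'E'
from h import *
from scipy.optimize import least_squares
L={"caddy":(0,0,0),"handle_mid":(0,0,.165),"drawer_lip":None,"well_left":(0,.075,.051),"well_right":(0,-.075,.051),"spice_jar":(0,.075,.051),"salt":(0,-.075,.051)}
def W(q,p,z0=0):
    c,s=np.cos(q[2]),np.sin(q[2]);p=np.atleast_2d(p);return np.c_[q[0]+c*p[:,0]-s*p[:,1],q[1]+s*p[:,0]+c*p[:,1],p[:,2]+z0]
def measure(cams=("top","side"),rep=1):
    obs=[]
    for c in cams:
        for n in L:
            rs=viewer.place_of(c,n)
            for r in rs[:2]: obs.append((c,n,r["location"]))
    return obs
def fit(obs,q0=(.479,.108,1.2,.028),z0=0):
    def f(q):
        return np.concatenate([proj(c,W(q,L[n] or (-.083-q[3],0,.038),z0))[0]-np.array(l) for c,n,l in obs])
    r=least_squares(f,q0,loss="cauchy",f_scale=1.5,x_scale=[.01,.01,.05,.01]);return r.x,f(r.x).reshape(-1,2)
def lines(q,z0=0):
    o=[]
    def box(x0,x1,y0,y1,z0_,z1):
        b=[(x0,y0),(x1,y0),(x1,y1),(x0,y1)]
        for z in(z0_,z1): o.append([(x,y,z) for x,y in b+b[:1]])
    box(-.06,.06,-.11,.11,0,.063);box(-.007,.007,-.047,.047,.154,.176)
    box(-.07-q[3],-.064-q[3],-.109,.109,.006,.044);box(-.083-q[3],-.07-q[3],-.025,.025,.0355,.0405);return o
def overlay(q,fn,z0=0,box={"top":(190,130),"side":(200,150)}):
    out=[]
    for c in("top","side"):
        im=np.ascontiguousarray(viewer.camera(c)[...,::-1]);x,y=box[c]
        im=cv2.resize(im[y:y+150,x:x+130],None,fx=3,fy=3,interpolation=2)
        for l in lines(q):
            p=(proj(c,W(q,l,z0))-[x,y]+.5)*3;cv2.polylines(im,[np.int32(p*16)],False,(255,0,255),1,cv2.LINE_AA,4)
        out.append(im)
    cv2.imwrite(fn,np.hstack(out))
E
python3 - <<'E'
from fit import *
np.set_printoptions(precision=4,suppress=True)
ob=measure();q,r=fit(ob);print(q)
for o,e in zip(ob,r):print(o[0],o[1],e)
overlay(q,"pics/c.png")
E
```

```text
[0.4786 0.107  1.1895 0.0263]
top caddy [ 5.2279 -2.605 ]
top handle_mid [-0.2232  0.7451]
top handle_mid [ 0.7768 -9.4549]
top drawer_lip [ 0.0721 -1.6537]
top well_left [ 6.1292 -4.8006]
top well_right [  9.4393 -14.5048]
top well_right [-0.7607 -0.4048]
top spice_jar [-0.5708 -0.4006]
top salt [-0.8607  2.4952]
top salt [111.1393  23.0952]
side caddy [-0.8604 -0.4067]
side handle_mid [-1.0188  4.9587]
side drawer_lip [-0.9661 -0.0058]
side well_left [-0.6894  0.3657]
side well_right [-0.8095  0.8912]
side well_right [39.3905  7.4912]
side spice_jar [ 0.8106 -1.6343]
side salt [ 1.1905 -0.0088]
```

View pics/c.png

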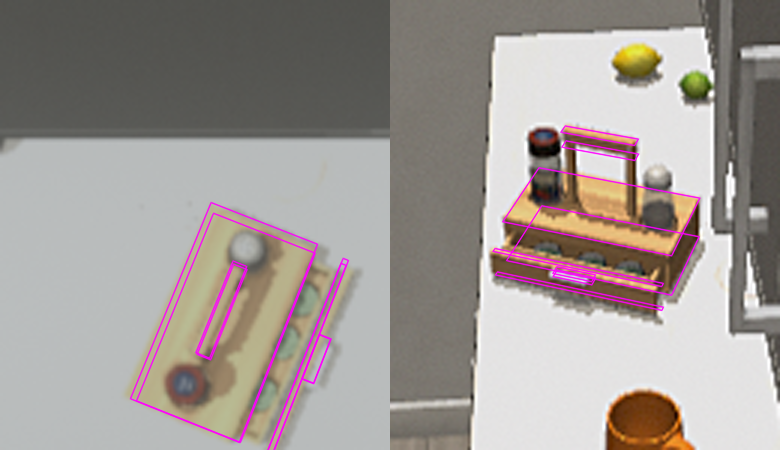

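Request:
apply_moves(increments=[[0, 0, 0.12, 38, -29, 0, 0], [0, 0, 0.24, 76, -58, 0, 0], [0, 0, 0.36, 114, -87, 0, 0], [0, 0, 0.48, 152, -116, 0, 0], [0, 0, 0.6, 190, -145, 0, 0], [0, 0, 0.73, 228, -174, 0, 0], [0, 0, 0.73, 266, -203, 0, 0], [0, 0, 0.73, 304, -232, 0, 0], [0, 0, 0.73, 338, -261, 0, 0], [0, 0, 0.73, 350, -300, 0, 0]], newtons=30)

```text
clock: 3.2
tool_pos: [0.451, -0.2066, 0.2502]
tcp_rot: [0.982, -0.188, 0.001, -0.0]
contact_force: [-0.4, 0.5, 0.4]
gripper_width: -0.0004
grip_force: 0.0
```

Request:
apply_moves(increments=[[0, 0, 0, -19, -38, 0, 0], [0, 0, 0, -38, -75, 0, 0], [0, 0, 0, -58, -113, 20, 0], [0, 0, 0, -77, -150, 50, 0], [0, 0, 0, -77, -150, 90, 0], [0, 0, 0, -77, -150, 130, 0], [0, 0, 0, -77, -150, 165, 0], [0, 0, 0, -77, -150, 190, 0], [0, 0, 0, -77, -150, 205, 0], [0, 0, 0, -77, -150, 205, 0]])

```text
clock: 4.2
tool_pos: [0.431, -0.0411, 0.0432]
tcp_rot: [0.982, -0.189, -0.002, -0.0]
contact_force: [-0.1, 0.5, -0.0]
gripper_width: -0.0002
grip_force: 0.0
```

Run:
```python
from fit import *
q=[.4786,.107,1.1895,.0263];o=arm.get_obs();print(o["tool_pos"],o["contact_force"],o["tcp_rot"])
print(proj("top",o["tool_pos"]))
overlay(q,"pics/d.png")
```

```text
[ 0.43103418 -0.04111631  0.04318042] [-0.05261793  0.54004534 -0.03486595] [ 9.81917221e-01 -1.89298156e-01 -2.17902237e-03 -1.75087189e-04]
[[311.71012035 251.78572337]]
```

View pics/d.png

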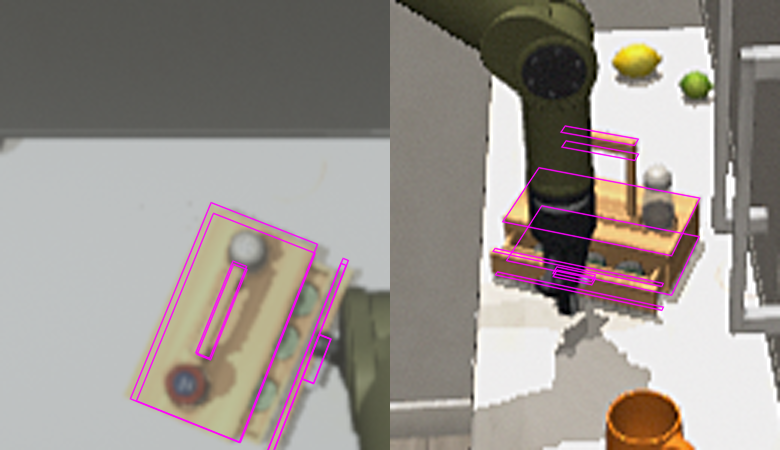

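Request:
apply_moves(increments=[[0, 0, 0, 0, -10, 0, 0], [0, 0, 0, 0, -20, 0, 0], [0, 0, 0, 0, -25, 0, 0], [0, 0, 0, 0, -29, 0, 0], [0, 0, 0, 0, -33, 0, 0], [0, 0, 0, 0, -37, 0, 0], [0, 0, 0, 0, -41, 0, 0], [0, 0, 0, 0, -45, 0, 0], [0, 0, 0, 0, -47, 0, 0], [0, 0, 0, 0, -48, 0, 0]])

```text
clock: 5.3
tool_pos: [0.4508, 0.0033, 0.045]
tcp_rot: [0.982, -0.189, -0.0, 0.0]
contact_force: [0.4, -0.7, 0.3]
gripper_width: -0.0001
grip_force: 0.4
```

Request:
apply_moves(increments=[[0, 0, 0, 0, -1, 0, 0], [0, 0, 0, 0, -2, 0, 0], [0, 0, 0, 0, -3, 0, 0], [0, 0, 0, 0, -4, 0, 0], [0, 0, 0, 0, -5, 0, 0], [0, 0, 0, 0, -5, 0, 0]])

```text
clock: 5.9
tool_pos: [0.4526, 0.0079, 0.045]
tcp_rot: [0.982, -0.189, -0.0, -0.0]
contact_force: [0.7, -0.8, 0.3]
gripper_width: -0.0003
grip_force: 0.2
```

Run:
```python
from fit import *
o=arm.get_obs();d=o["tool_pos"]-np.array([.4786,.107,0]);print(o["tool_pos"],o["contact_force"],d[0]*.372+d[1]*.928)
overlay([.4786,.107,1.1895,0],"pics/e.png")
```

```text
[0.45256156 0.00794581 0.04497196] [ 0.67334833 -0.82755595  0.32051492] -0.10160858821640002
```

View pics/e.png

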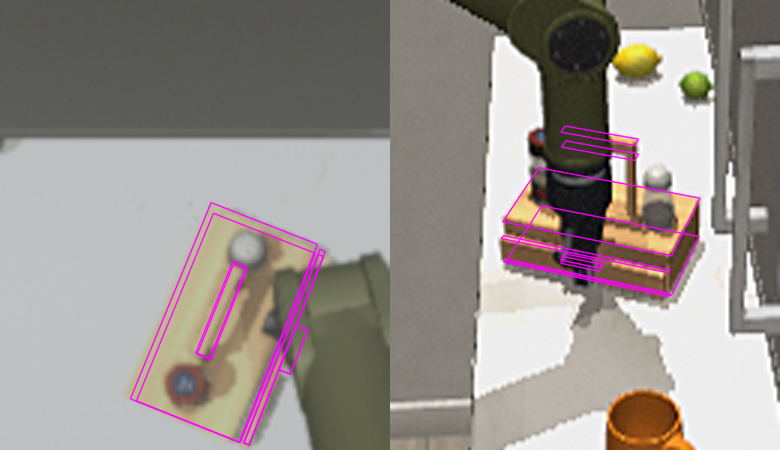

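Request:
apply_moves(increments=[[0, 0, 0, 0, -1, 0, 0], [0, 0, 0, 0, -2, 0, 0], [0, 0, 0, 0, -3, 0, 0], [0, 0, 0, 0, -3, 0, 0]])

```text
clock: 6.4
tool_pos: [0.4537, 0.0107, 0.045]
tcp_rot: [0.982, -0.189, 0.0, -0.0]
contact_force: [0.8, -1.7, 0.1]
gripper_width: 0.0
grip_force: 0.2
```

Request:
apply_moves(increments=[[0, 0, 0, 0, -1, 0, 0], [0, 0, 0, 0, -1.5, 0, 0], [0, 0, 0, 0, -1.5, 0, 0]])

```text
clock: 6.7
tool_pos: [0.4543, 0.012, 0.045]
tcp_rot: [0.982, -0.189, 0.0, -0.0]
contact_force: [0.2, 0.1, 0.6]
gripper_width: 0.0
grip_force: 0.2
```

Request:
apply_moves(increments=[[0, 0, 0, 0, -1, 0, 0], [0, 0, 0, 0, -2, 0, 0], [0, 0, 0, 0, -2, 0, 0]])

```text
clock: 7.0
tool_pos: [0.4551, 0.014, 0.045]
tcp_rot: [0.982, -0.189, 0.0, -0.0]
contact_force: [0.6, -0.4, 0.7]
gripper_width: 0.0002
grip_force: 0.2
```

Request:
apply_moves(increments=[[0, 0, 0, 0, -1, 0, 0], [0, 0, 0, 0, -2, 0, 0], [0, 0, 0, 0, -2, 0, 0]])

```text
clock: 7.3
tool_pos: [0.4557, 0.0155, 0.045]
tcp_rot: [0.982, -0.189, -0.0, 0.0]
contact_force: [-0.4, -0.9, -0.2]
gripper_width: 0.0001
grip_force: 0.7
```

Run:
```python
from fit import *
f=[]
for i in range(8): f.append(arm.get_obs()["contact_force"]);viewer.camera("top")
print(np.mean(f,0),np.std(f,0))
o=arm.get_obs();d=o["tool_pos"]-np.array([.4786,.107,0]);print(d[0]*.372+d[1]*.928)
print(fit(measure())[0])
```

```text
[-0.33153044 -1.40616078  0.05374157] [0.29708686 0.50824294 0.22097389]
-0.0934331992148891
[ 0.47982907  0.10802067  1.2056089  -0.0061907 ]
```

Request:
apply_moves(increments=[[0, 0, 0, 0, -1, 0, 0], [0, 0, 0, 0, -2, 0, 0], [0, 0, 0, 0, -2, 0, 0], [0, 0, 0, 0, -2, 0, 0]])

```text
clock: 8.8
tool_pos: [0.4562, 0.0169, 0.045]
tcp_rot: [0.982, -0.19, -0.0, 0.0]
contact_force: [-1.1, -6.0, 1.1]
gripper_width: 0.0002
grip_force: 2.6
```

Run:
```python
from fit import *
f=[]
for i in range(6): f.append(arm.get_obs()["contact_force"]);viewer.camera("top")
print(np.mean(f,0))
o=arm.get_obs();print(o["tool_pos"],o["clock"])
```

```text
[-1.22087526 -5.06613014  1.37947305]
[0.45622897 0.01690458 0.04495847] 9.1
```

Request:
apply_moves(increments=[[0, 0, 0, 0, 10, 0, 0], [0, 0, 0, 0, 30, 0, 0], [0, 0, 0, 0, 50, -10, 0], [0, 0, 0, 0, 60, -40, 0], [0, 0, 0, 0, 70, -80, 85], [0, 0, 0, 0, 90, -120, 85], [0, 0, 0, 0, 130, -160, 85], [0, 0, 0, 0, 170, -200, 85], [0, 0, 0, 0, 200, -215, 85], [0, 0, 0, 0, 200, -215, 85]])

```text
clock: 10.1
tool_pos: [0.382, -0.1732, 0.2636]
tcp_rot: [0.981, -0.193, 0.004, 0.001]
contact_force: [-0.4, -0.1, -0.7]
gripper_width: 0.0842
grip_force: 0.0
```

Run:
```python
from fit import *
np.set_printoptions(precision=4,suppress=True)
ob=measure();q,r=fit(ob,(.48,.108,1.2,0));print(q)
for o,e in zip(ob,r):print(o[0],o[1],e)
o=arm.get_obs();print(o["tool_pos"],o["tcp_rot"],o["clock"],o["contact_force"])
overlay([.479,.108,1.195,0],"pics/f.png")
```

```text
[0.4787 0.112  1.1584 0.0021]
top caddy [ 4.6921 -2.9188]
top caddy [105.3921  46.2812]
top handle_mid [0.2369 0.1292]
top drawer_lip [ 0.1149 -0.2255]
top well_right [-0.2588  0.2601]
top spice_jar [-0.7703 -1.9024]
top spice_jar [-14.7703  43.3976]
top salt [ 3.3412 -1.5399]
top salt [ 12.2412 -16.7399]
side caddy [ 0.2081 -0.2249]
side handle_mid [-2.649   3.0771]
side drawer_lip [1.0044 0.4355]
side well_left [-1.9433 -2.0755]
side well_right [-2.686  -0.5685]
side spice_jar [-17.4433 -13.5755]
side spice_jar [-0.2433  0.3245]
side salt [-1.586  -0.6685]
side salt [ -16.486  -121.8685]
[ 0.3821 -0.168   0.2599] [ 0.9819 -0.1893 -0.0001  0.    ] 10.8 [-0.0233 -0.3441 -0.0555]
```

View pics/f.png

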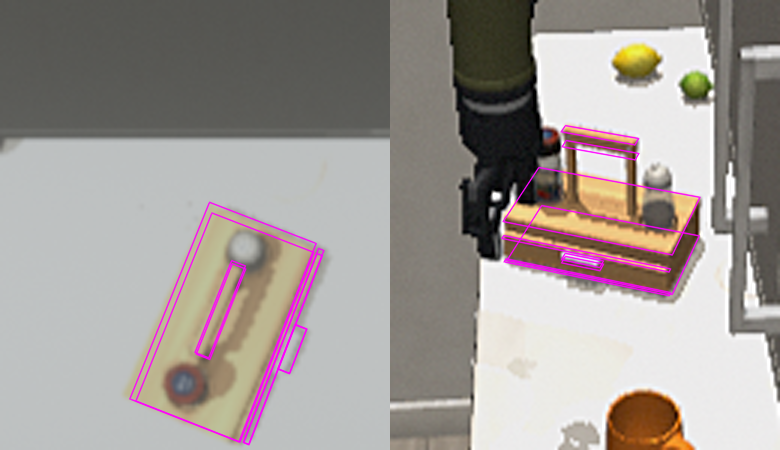

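Request:
apply_moves(increments=[[0, 0, 0, -2, -30, 0, 85], [0, 0, 0, -4, -65, 0, 85], [0, 0, 0, -6, -105, 0, 85], [0, 0, 0, -7, -145, 0, 85], [0, 0, 0, -9, -185, 0, 85], [0, 0, 0, -11, -225, 0, 85], [0, 0, 0, -12, -260, 0, 85], [0, 0, 0, -13, -283, 0, 85], [0, 0, 0, -13, -293, 0, 85], [0, 0, 0, -13, -293, 0, 85]])

```text
clock: 11.9
tool_pos: [0.4791, 0.1095, 0.2599]
tcp_rot: [0.982, -0.188, -0.0, -0.0]
contact_force: [-0.6, -0.8, -0.7]
gripper_width: 0.085
grip_force: 0.0
```

Run:
```python
from fit import *
np.set_printoptions(precision=4,suppress=True)
o=arm.get_obs();print(o["tool_pos"],o["tcp_rot"],o["clock"],o["contact_force"],o["qpos"])
overlay([.4793,.109,1.195,0],"pics/g.png")
```

```text
[0.4791 0.1095 0.2599] [ 0.9821 -0.1883 -0.0003 -0.0002] 11.9 [-0.5608 -0.8386 -0.6587] [ 0.487   0.0057 -0.7596  1.795   0.0034  1.3428 -2.223 ]
```

View pics/g.png

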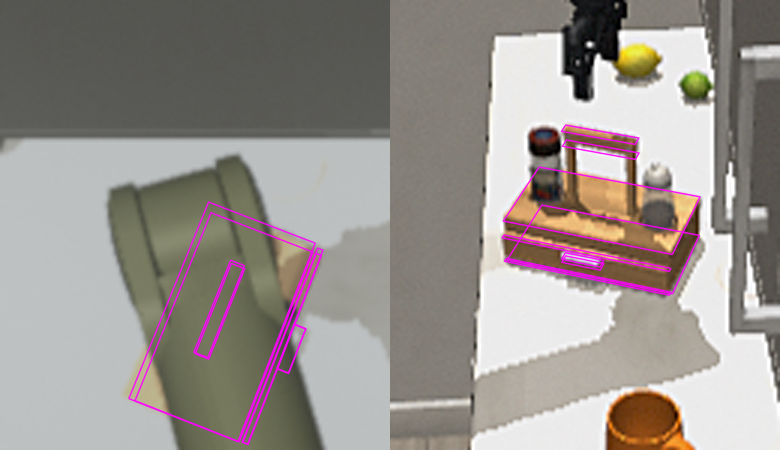

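Request:
apply_moves(increments=[[0, 0, 0, 0, 0, 20, 85], [0, 0, 0, 0, 0, 40, 85], [0, 0, 0, 0, 0, 60, 85], [0, 0, 0, 0, 0, 78, 85], [0, 0, 0, 0, 0, 90, 85], [0, 0, 0, 0, 0, 97, 85], [0, 0, 0, 0, 0, 97, 85]])

```text
clock: 12.7
tool_pos: [0.4786, 0.1078, 0.1624]
tcp_rot: [0.982, -0.19, -0.001, 0.0]
contact_force: [-1.3, -0.3, -0.5]
gripper_width: 0.0852
grip_force: 0.0
```

Run:
```python
from fit import *
overlay([.4793,.109,1.195,0],"pics/i.png")
```

```text
(no output)
```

View pics/i.png

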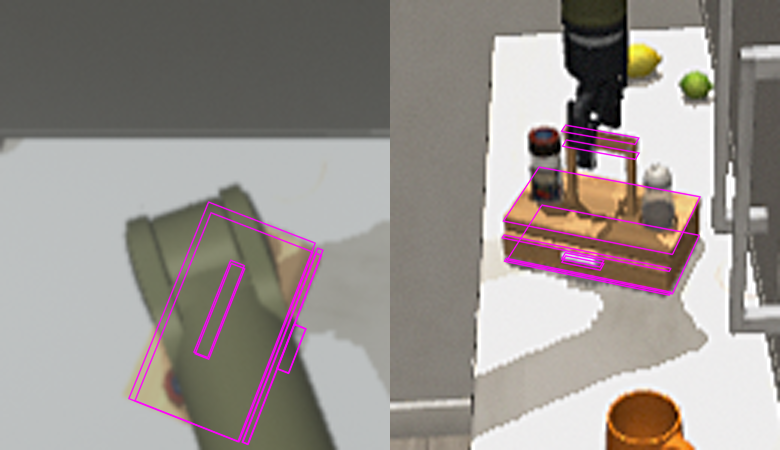

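Request:
apply_moves(increments=[[0, 0, 0, 0, 0, 0, 45], [0, 0, 0, 0, 0, 0, 30], [0, 0, 0, 0, 0, 0, 22], [0, 0, 0, 0, 0, 0, 18], [0, 0, 0, 0, 0, 0, 14], [0, 0, 0, 0, 0, 0, 10], [0, 0, 0, 0, 0, 0, 5], [0, 0, 0, 0, 0, 0, 5]], newtons=25)

```text
clock: 13.6
tool_pos: [0.4787, 0.109, 0.1628]
tcp_rot: [0.982, -0.189, -0.0, -0.0]
contact_force: [-0.5, 3.0, -1.8]
gripper_width: 0.014
grip_force: 25.8
```

Request:
apply_moves(increments=[[0, 0, 0, 0, 0, 0, 5], [0, 0, 0, 0, 0, 0, 5], [0, 0, 0, 0, 0, -1, 5], [0, 0, 0, 0, 0, -3, 5], [0, 0, 0, 0, 0, -6, 5], [0, 0, 0, 0, 0, -9, 5], [0, 0, 0, 0, 0, -12, 5], [0, 0, 0, 0, 0, -15, 5], [0, 0, 0, 0, 0, -17, 5], [0, 0, 0, 0, 0, -18, 5]], newtons=80)

```text
clock: 14.6
tool_pos: [0.4791, 0.1087, 0.1813]
tcp_rot: [0.982, -0.189, 0.0, 0.0]
contact_force: [-0.5, -0.8, -9.6]
gripper_width: 0.0129
grip_force: 78.1
```

Request:
apply_moves(increments=[[0, 0, 0, 0, 0, -3, 5], [0, 0, 0, 0, 0, -10, 5], [0, 0, 0, 0, 0, -19, 5], [0, 0, 0, 0, 0, -29, 5], [0, 0, 0, 0, 0, -39, 5], [0, 0, 0, 0, 0, -49, 5], [0, 0, 0, 0, 0, -59, 5], [0, 0, 0, 0, 0, -68, 5], [0, 0, 0, 0, 0, -75, 5], [0, 0, 0, 0, 0, -79, 5]])

```text
clock: 15.6
tool_pos: [0.4793, 0.1087, 0.2608]
tcp_rot: [0.982, -0.189, 0.0, -0.0]
contact_force: [1.1, -0.0, -8.1]
gripper_width: 0.0127
grip_force: 78.1
```

Request:
apply_moves(increments=[[0, 0, 0, 0, 0, -1, 5], [0, 0, 0, 0, 0, -1, 5], [0, 0, 0, 0, 0, -1, 5], [0, 0, 0, 0, 0, -1, 5], [0, 0, 0, 0, 0, -1, 5], [0, 0, 0, 0, 0, -1, 5]])

```text
clock: 16.2
tool_pos: [0.4789, 0.1087, 0.2608]
tcp_rot: [0.982, -0.189, -0.0, 0.0]
contact_force: [-0.3, 1.0, -9.3]
gripper_width: 0.0124
grip_force: 78.1
```

Run:
```python
from fit import *
o=arm.get_obs();print(o["tool_pos"],o["tcp_rot"],o["clock"],o["contact_force"],o["grip_force"],o["moment"])
overlay([o["tool_pos"][0],o["tool_pos"][1],1.192,0],"pics/j.png",z0=o["tool_pos"][2]-.1628,box={"top":(190,130),"side":(200,120)})
```

```text
[0.47893184 0.10866756 0.26081458] [ 9.81901842e-01 -1.89390467e-01 -1.45159537e-04  5.19295966e-05] 16.2 [-0.30510545  1.01838709 -9.29728245] 78.13262701034546 [-0.01488776  0.00524927 -0.01277401]
```

View pics/j.png

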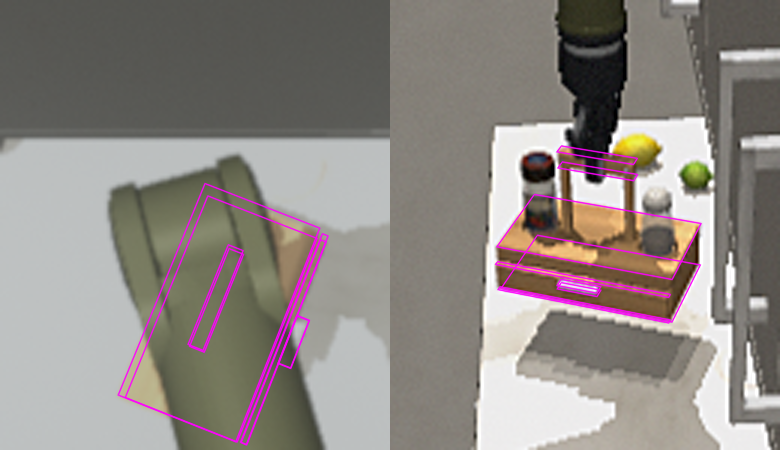

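The picture shows the caddy clear of the worktop. It matches the level, drawer-shut model, with the lip at about (578, 287), and both jars are standing in their wells. Handing in.

```bash
python3 -c "
from workcell import order
print(order.sign_off())"
```

```text
the job is handed in; nothing more can be done
None
```

I pushed the drawer shut and handed the job in at about 16 s, with the caddy held level and steady by its handle about 98 mm above the worktop and both jars in their wells; no verdict came back.

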